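Feel round a newly fitted tyre

TASK

A tyre has just been put on the small spoked wheel that lies flat on its stand. With the gripper's fingers closed, start at the valve and run the fingertips lightly along the tyre's upper edge, right where the tyre meets the rim, clockwise as seen from above, once all the way round and back to the valve, feeling that it is seated everywhere; then lift clear. Touch gently, do not pull the wheel round on its axle, take hold of nothing, and leave the tools and parts around it where they are.

Things in the scene. Friction and masses are not known exactly. Their poses are not given: they have to be found in the camera images.
- wheel: spoked wheel lying flat: steel rim 216 mm across, black tyre 280 mm across and 34 mm thick, upper side a round bulge, crest 17 mm above the origin at radius 123 mm; rim edge 12 mm above it at radius 108 mm; they meet at radius 112 mm: keep the fingertips' centre over that circle (tips wider than 22 mm rest on the crest). Origin: wheel centre, mid-thickness, 115 mm above bench; x towards the valve, z up
- valve (a point): start and end of the round: the point of the 112 mm radius circle in line with the valve, at the height of the tyre's crest. The valve is a stubby black angled stem 11 mm thick that comes out of the rim's inner side between two spokes, runs 20 mm towards the hub and turns up; its cap ends level with the rim's edge, 5 mm below this point. It may lie anywhere round the wheel
- stand: low post on a bolted steel foot 110 x 110 mm that holds the wheel's upright axle (its end 50 mm above the wheel's centre); origin under its centre. The wheel springs on it: pressed down at the tyre it yields 1 mm per 2.5 N and comes back. It turns stiffly: it stays put under a light touch, and is dragged round by a sideways pull of about 10 N at the tyre
- oil_can: small round oil can, 60 mm across, 80 mm tall with a thin bent brass spout reaching 110 mm; origin at the centre of its underside. Leave alone
- spanner: steel open-ended spanner lying flat, 150 mm long; origin under its middle. Leave alone
- tyre_lever_a: flat steel tyre lever, 110 mm long, 16 mm wide, lying on the bench; origin under its middle. Leave alone
- tyre_lever_b: second tyre lever, the same. Leave alone
- spare_hub: spare aluminium wheel hub standing on end, 48 mm across, 95 mm tall; origin at the centre of its underside. Leave alone
- nipple_tin: open round steel tin, 68 mm across, 32 mm tall; origin at the centre of its underside. Leave alone
- patch_box: grey plastic puncture-patch box 75 x 45 x 22 mm lying flat; origin at the centre of its underside. Leave alone

How it is judged:
By the outcome, as a careful person would: the job done as asked, in the order asked, and still so for the second after the job is handed in, with the robot touching nothing.
It also fails if it takes over 67 s, if anything falls off the work surface, if the arm or the gripper's body presses on something with over 40 N, if the wrist force passes 120 N, or if a joint passes its speed limit or range.

ROBOT

A 6-joint arm with a two-finger parallel gripper is mounted at the origin on the work surface. World frame = base frame: x ahead of the robot, y to its left, z up, the work surface at z = 0. Lengths are in m, angles in rad, forces in N, time in s.
With the tool pointing down it reaches from about 0.35 to 0.975 m from the base axis. Payload 4.9 kg.
Tool frame: the origin (TCP) lies at the very end of the fingers, on their centre line; the grasp point (between the pads) lies 19 mm behind it; z points along the fingers, y is the line along which they close (so a half turn about z gives the same grasp; the last joint's range is limited). The gripper opens to 85 mm and grips with 20 to 120 N. Pads are 22 mm wide; open, the fingers measure 114 mm over their backs; the gripper's body (76 mm by 85 mm) begins 54 mm behind the grasp point. The pads swing forward as they close: fully open they stand 13 mm farther back than shut.
Start: joints at [1.104, 0.053, 1.613, -0, 1.476, -0.119], TCP at [0.213, 0.588, 0.231] pointing down, gripper open.
Joint ranges: [-3.01, 3.01], [-1.01, 2.22], [0.06, 2.58], [-1.02, 4.17], [0.09, 2.62], [-3.14, 3.14]. Speed limits (rad/s): [2.57, 2.57, 3.14, 3.14, 3.14, 3.14].

INTERFACE

Orientations are given as a unit quaternion [w, x, y, z].
In Python, from plant import manip gives the robot as it stands.
- The arm moves only by the tool play_rows, never from a script. Its argument "series" is a list that holds one entry, the list of rows, each a list of 7 numbers: the shift along the world's x, y, z in m, then the turn, a rotation vector about the world's x, y, z in degrees, then the opening, from 0 (shut) to 1 (fully open). In form: [[[dx, dy, dz, rx, ry, rz, grip], ...]]. A call has 1 to 10 rows; each row shifts and turns the commanded pose from where the row before left it; what a row does not reach is not made up. A row lasts 1/10 s, in which the tool goes at most 50 mm and 8.59 degrees, less where a joint would pass 70% of its speed; a pose out of reach is approached as far as the arm can. A call with a gripper value outside its range is refused whole. The fingers move at their own pace and stop on an object; the grip force is fixed at half the most. Time passes only in rows, so rows that do not move let the fingers close. It gives the time, the measured TCP pose, the force, the opening and the grip force at its end, in the units of the state.
- manip.state(): the state, without advancing time (a new reading comes with each control period).
- manip.grab_frame(name): name is "scene" or "top" or "wrist"; returns a dict with "frame" (480x640x3 uint8, blue, green, red), "mtx" (3x3 intrinsics, pixels), "R" (3x3) and "t" (3): a world point X has camera coordinates R X + t. Camera axes: x right, y down, z forward; pixel columns grow to the right and rows downward; lengths in m; the calibration is good to about 2 mm. A picture is of the moment at which its call begins. There is no depth.
- manip.job_done(): hands the job in; it is judged then, once.
The state is a dict: "time": time; "joint_pos": joint angles; "joint_vel": joint speeds; "joint_efforts": joint torques, N m; "tool_pos": TCP position; "tool_rot": TCP orientation; "contact_force": force on the tool from outside, world axes, zero at the start; "ft_torque": the same for the moment, N m; "gripper_width": opening from 0.0 (shut) to 1.0 (fully open); "grasp_force": force on a finger pad.
Only numpy, scipy, OpenCV 4.12 (cv2) and the standard library are available. Lean on these libraries where they do the work, as an engineer would, in place of code of your own. Each camera call takes 0.05 s, during which the arm holds its last target. There are 200 camera calls.

## Working session

There is one attempt and no reset: what is moved stays moved. The work goes in short steps, Python scripts to look and compute and a tool call to move; the robot and the scene stay as the last step left them, time stands still between calls to the robot, and variables do not carry over. Pictures are saved under pics/ and viewed, at most 10 in all, crops included, and the job is handed in when it is done.

Besides the shell and the picture viewer there is one more tool, called after "Call:" as a command line: name --argument value ..., lists and objects as JSON in quotes. play_rows: Moves the arm, as the interface text tells. Its arguments: {"type":"object","properties":{"series":{"type":"array"}},"required":["series"]}

```bash
mkdir -p pics; ls; python3 - <<'E'
from plant import manip
import cv2, numpy as np
s=manip.state(); print(s['time'],s['tool_pos'],s['tool_rot'],s['contact_force'],s['gripper_width'])
for n in ("scene","top"):
    f=manip.grab_frame(n); cv2.imwrite(f"pics/{n}0.png",f["frame"]); np.savez(f"pics/{n}0.npz",**f)
    print(n,f["mtx"].tolist(),(-f["R"].T@f["t"]).round(3))
E
```

```text
pics
0.0 [0.21272843 0.58701356 0.23002944] [-3.00552106e-04  1.73007442e-01  9.84919959e-01 -1.00489364e-03] [ 0.1558685  -0.52961767 -0.15645864] 1.003561369882126
scene [[468.17436039502576, 0.0, 317.02437164366506], [0.0, 468.17436039502576, 229.58816550864105], [0.0, 0.0, 1.0]] [1.107 0.285 0.603]
top [[484.29059530633856, 0.0, 326.04824317820766], [0.0, 484.29059530633856, 245.58471157702215], [0.0, 0.0, 1.0]] [0.522 0.041 1.002]
```

View pics/top0.png

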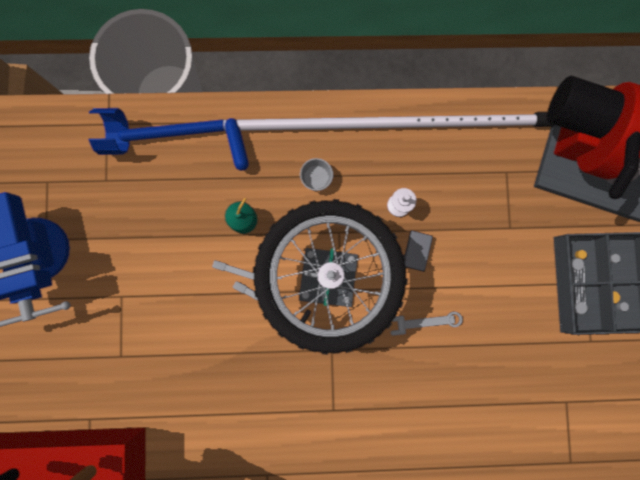

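View pics/scene0.png

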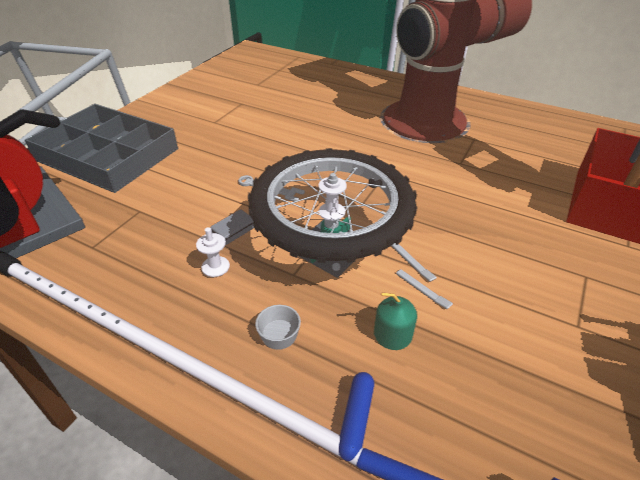

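```bash
cat > h.py <<'E'
import numpy as np, cv2
def ray(f,uv,z):
    uv=np.atleast_2d(uv).astype(float)
    d=np.c_[uv,np.ones(len(uv))]@np.linalg.inv(f["mtx"]).T@f["R"]
    c=-f["R"].T@f["t"]; return c+d*((z-c[2])/d[:,2])[:,None]
def proj(f,X):
    p=(np.atleast_2d(X)@f["R"].T+f["t"])@f["mtx"].T; return p[:,:2]/p[:,2:]
def circ(P):
    A=np.c_[2*P[:,:2],np.ones(len(P))]; s=np.linalg.lstsq(A,(P[:,:2]**2).sum(1),rcond=None)[0]
    return s[:2],np.sqrt(s[2]+s[:2]@s[:2])
E
python3 - <<'E'
from h import *
for n in("top","scene"):
    f=np.load(f"pics/{n}0.npz"); im=f["frame"]
    m=(im.max(2)<60).astype(np.uint8)
    x0,y0,x1,y1=(235,180,425,370) if n=="top" else (235,135,430,270)
    q=np.zeros_like(m); q[y0:y1,x0:x1]=m[y0:y1,x0:x1]
    q=cv2.morphologyEx(q,cv2.MORPH_OPEN,np.ones((5,5)))
    cs,_=cv2.findContours(q,cv2.RETR_CCOMP,cv2.CHAIN_APPROX_NONE)
    for c in sorted(cs,key=cv2.contourArea)[::-1][:2]:
        e=cv2.fitEllipse(c); print(n,cv2.contourArea(c),np.round(e[0],1),np.round(e[1],1))
        for z in (.115,.127):
            P=ray(f,c[:,0],z); print(z,circ(P))
    g=cv2.resize(im[y0:y1,x0:x1],None,fx=3.0,fy=3.0,interpolation=cv2.INTER_CUBIC)
    g=cv2.convertScaleAbs(g,alpha=1.6,beta=20); cv2.imwrite(f"pics/{n}c.png",g)
E
```

```text
top 17953.5 [330.  276.4] [150.9 151.7]
0.115 (array([0.5469155 , 0.00699391]), np.float64(0.13826767221805844))
0.127 (array([0.54658248, 0.00744863]), np.float64(0.1363967720485701))
top 11885.5 [329.8 275.7] [122.9 123.2]
0.115 (array([0.54753367, 0.007661  ]), np.float64(0.11250896164759215))
0.127 (array([0.54719229, 0.00810669]), np.float64(0.11098660264610467))
scene 118.5 [306.  253.6] [ 7.7 22.2]
0.115 (array([0.68479682, 0.03601873]), np.float64(0.012092553168028347))
0.127 (array([0.69518307, 0.04214396]), np.float64(0.011795216266991423))
scene 101.5 [276.1 241.4] [ 7.9 20.2]
0.115 (array([ 0.68206424, -0.01630837]), np.float64(0.012231662868899755))
0.127 (array([ 0.69251767, -0.0088965 ]), np.float64(0.011930905478658368))
```

View pics/topc.png

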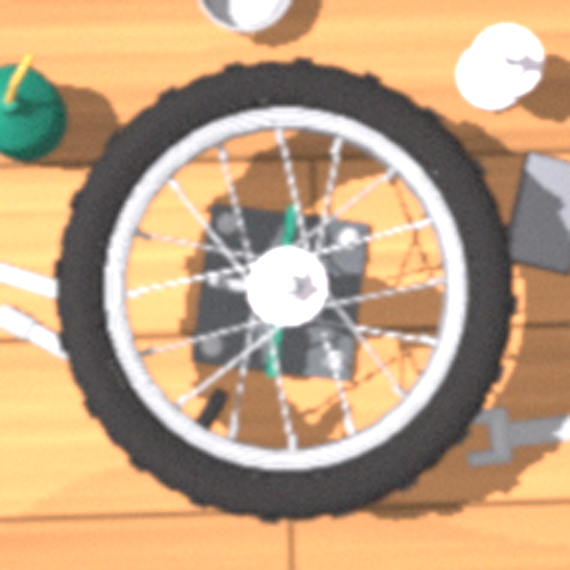

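View pics/scenec.png

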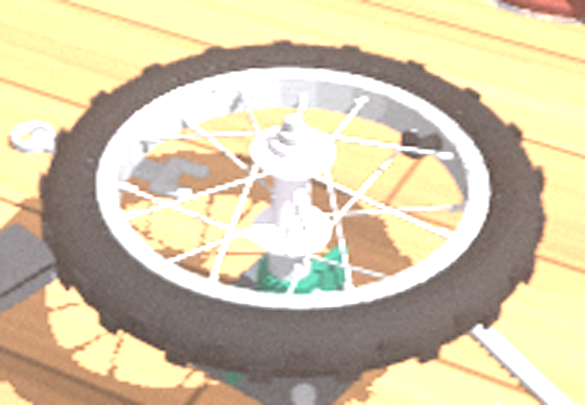

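```bash
python3 - <<'E'
from h import *
C=np.array([.547,.0077])
for n,b in(("top",(298,306,314,324)),("scene",(366,176,384,190))):
    f=np.load(f"pics/{n}0.npz"); im=f["frame"]; x0,y0,x1,y1=b
    sub=im[y0:y1,x0:x1].max(2); ys,xs=np.where(sub<60); uv=np.c_[xs+x0,ys+y0]
    print(n,len(uv),uv.mean(0))
    for z in(.113,.127):
        P=ray(f,uv,z)[:,:2]-C; m=P.mean(0); print(z,m.round(4),np.hypot(*m).round(4),np.degrees(np.arctan2(m[1],m[0])).round(1), 'ends', [(np.hypot(*q).round(3),np.degrees(np.arctan2(q[1],q[0])).round(1)) for q in P[[np.argmin((P**2).sum(1)),np.argmax((P**2).sum(1))]]])
f=np.load("pics/scene0.npz");t=np.linspace(0,6.28,9)
im=f["frame"].copy()
for n in("top","scene"):
    f=np.load(f"pics/{n}0.npz"); im=f["frame"].copy()
    for a in np.radians(np.arange(0,360,6)):
        for p in proj(f,[C[0]+.111*np.cos(a),C[1]+.111*np.sin(a),.128]): cv2.circle(im,tuple(np.round(p).astype(int)),0,(0,0,255),-1)
    cv2.imwrite(f"pics/{n}v.png",cv2.resize(im[130:370,230:430],None,fx=2,fy=2))
a=cv2.imread("pics/topv.png");b=cv2.imread("pics/scenev.png");cv2.imwrite("pics/v.png",np.hstack([a,b]))
E
```

```text
top 58 [305.77586207 315.48275862]
0.113 [-0.0716  0.046 ] 0.0851 147.3 ends [(np.float64(0.074), np.float64(147.2)), (np.float64(0.097), np.float64(146.9))]
0.127 [-0.0708  0.0458] 0.0844 147.1 ends [(np.float64(0.073), np.float64(147.0)), (np.float64(0.096), np.float64(146.7))]
scene 15 [371.26666667 182.06666667]
0.113 [-0.0756  0.0385] 0.0848 153.0 ends [(np.float64(0.078), np.float64(146.5)), (np.float64(0.095), np.float64(145.0))]
0.127 [-0.0574  0.0454] 0.0732 141.7 ends [(np.float64(0.068), np.float64(133.4)), (np.float64(0.085), np.float64(134.4))]
```

View pics/v.png

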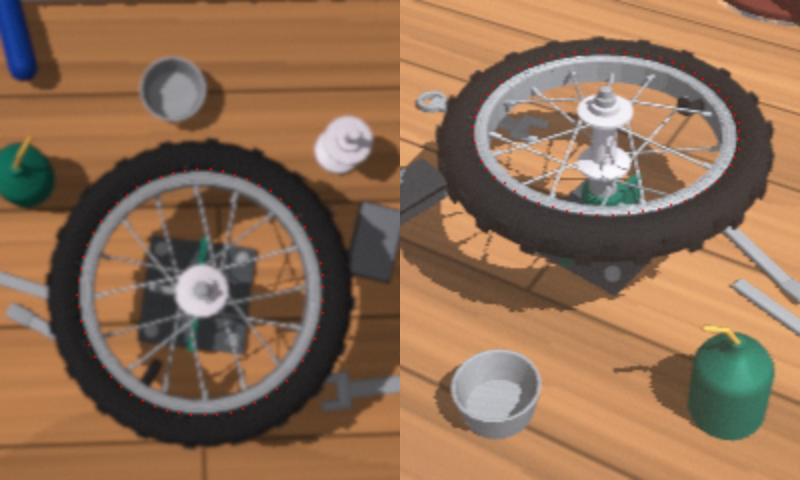

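Call:
play_rows --series '[[[0.012,-0.026,0.002,0,0,0,0],[0.012,-0.026,0.002,0,0,0,0],[0.012,-0.026,0,0,0,0,0],[0.012,-0.026,0,0,0,0,0],[0.012,-0.026,0,0,0,0,0],[0.012,-0.026,0,0,0,0,0],[0.012,-0.026,0,0,0,0,0],[0.012,-0.026,0,0,0,0,0],[0.012,-0.026,0,0,0,0,0],[0.012,-0.026,0,0,0,0,0]]]'

```text
time: 1.1
tool_pos: [0.3331, 0.3263, 0.2348]
tool_rot: [-0.0, 0.173, 0.985, -0.0]
contact_force: [1.1, 0.5, 0.4]
gripper_width: -0.001
grasp_force: 0.0
```

Call:
play_rows --series '[[[0.012,-0.026,0,0,0,0,0],[0.012,-0.026,0,0,0,0,0],[0.012,-0.026,0,0,0,0,0],[0.012,-0.026,0,0,0,0,0],[0.012,-0.026,0,0,0,0,0],[0.012,-0.026,0,0,0,0,0],[0.012,-0.026,0,0,0,0,0],[0.012,-0.026,0,0,0,0,0],[0.012,-0.026,0,0,0,0,0],[0.012,-0.026,0,0,0,0,0]]]'

```text
time: 2.1
tool_pos: [0.4531, 0.0664, 0.2348]
tool_rot: [-0.0, 0.173, 0.985, -0.0]
contact_force: [-0.1, 0.3, 0.8]
gripper_width: -0.001
grasp_force: 0.0
```

Call:
play_rows --series '[[[0,0.0023,-0.014,0,0,0,0],[0,0,-0.014,0,0,0,0],[0,0,-0.014,0,0,0,0],[0,0,-0.014,0,0,0,0],[0,0,-0.014,0,0,0,0],[0,0,-0.014,0,0,0,0],[0,0,-0.008,0,0,0,0],[0,0,0,0,0,0,0]]]'

```text
time: 2.9
tool_pos: [0.452, 0.07, 0.1415]
tool_rot: [-0.001, 0.173, 0.985, -0.0]
contact_force: [-0.3, -0.5, 1.3]
gripper_width: -0.003
grasp_force: 0.0
```

```bash
python3 - <<'E'
from plant import manip
from h import *
fs=[]
f=manip.grab_frame("wrist"); np.savez("pics/w1.npz",**f); cv2.imwrite("pics/w1.png",f["frame"]); fs.append(manip.state()['contact_force'])
g=manip.grab_frame("scene"); np.savez("pics/s1.npz",**g); cv2.imwrite("pics/w1.png",np.hstack([cv2.resize(f["frame"],(400,300)),cv2.resize(g["frame"][100:280,220:460],(400,300))])); fs.append(manip.state()['contact_force'])
print(np.round(fs,2), manip.state()['tool_pos'])
E
```

```text
[[-0.25  0.23  0.1 ]
 [ 0.4  -0.14  0.61]] [0.45322873 0.06991332 0.14351557]
```

View pics/w1.png

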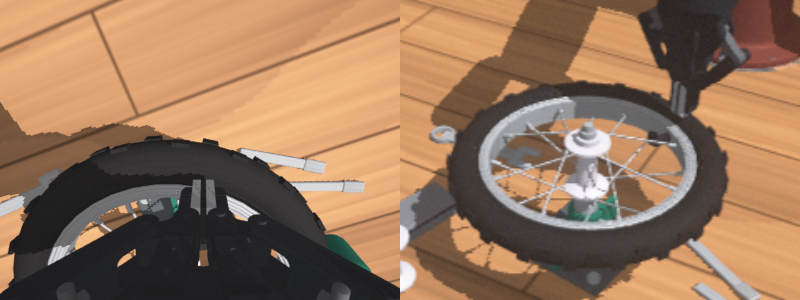

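Call:
play_rows --series '[[[0,-0.0016,-0.004,0,0,0,0],[0,0,-0.004,0,0,0,0],[0,0,-0.002,0,0,0,0],[0,0,-0.001,0,0,0,0],[0,0,0,0,0,0,0]]]'

```text
time: 3.5
tool_pos: [0.4529, 0.0683, 0.1322]
tool_rot: [-0.0, 0.173, 0.985, -0.0]
contact_force: [0.6, 0.6, 0.4]
gripper_width: -0.002
grasp_force: 0.0
```

```bash
cat > ft.py <<'E'
from plant import manip
from h import *
F=[]
P=[]
for i in range(3):
    manip.grab_frame("wrist"); s=manip.state(); F.append(s['contact_force']);P.append(s['tool_pos'])
print(np.round(F,1).tolist(), np.mean(F,0).round(2),np.mean(P,0).round(4),s['time'])
E
python3 ft.py
```

```text
[[0.2, 0.1, -0.2], [0.2, -0.2, -0.4], [-1.1, 0.3, 1.0]] [-0.24  0.06  0.14] [0.4531 0.0683 0.1324] 3.65
```

Call:
play_rows --series '[[[0,0,-0.001,0,0,0,0],[0,0,0,0,0,0,0]]]'

```text
time: 3.85
tool_pos: [0.4531, 0.0682, 0.1313]
tool_rot: [0.0, 0.173, 0.985, 0.0]
contact_force: [-0.2, 0.5, 0.3]
gripper_width: -0.001
grasp_force: 0.2
```

```bash
python3 ft.py
```

```text
[[0.1, -0.4, 0.2], [-0.1, -0.4, 0.5], [0.7, -0.8, 0.6]] [ 0.21 -0.54  0.43] [0.4531 0.0683 0.1314] 4.0
```

Call:
play_rows --series '[[[0,0,-0.001,0,0,0,0],[0,0,0,0,0,0,0]]]'

```text
time: 4.2
tool_pos: [0.4531, 0.0683, 0.1304]
tool_rot: [0.0, 0.173, 0.985, 0.0]
contact_force: [-0.3, 1.1, 0.7]
gripper_width: 0.005
grasp_force: 0.8
```

```bash
python3 ft.py
```

```text
[[0.2, 0.7, 2.0], [-0.3, 0.2, 0.9], [-1.0, 0.1, 0.9]] [-0.36  0.37  1.25] [0.4531 0.0683 0.1305] 4.35
```

Call:
play_rows --series '[[[0,0,-0.0008,0,0,0,0],[0,0,0,0,0,0,0]]]'

```text
time: 4.55
tool_pos: [0.4531, 0.0684, 0.1297]
tool_rot: [0.0, 0.173, 0.985, 0.0]
contact_force: [-1.6, 0.6, 3.6]
gripper_width: -0.002
grasp_force: 1.3
```

```bash
python3 ft.py
python3 - <<'E'
import numpy as np
# clockwise, start 147 deg, rows of 2 deg
a=np.radians(147-2*np.arange(0,181)); p=np.c_[112*np.cos(a),112*np.sin(a)]
d=np.diff(p,axis=0)/1000
for k in range(0,180,5):print(147-2*k,d[k:k+5].mean(0).round(5).tolist())
E
```

```text
[[-0.4, 1.5, 2.6], [-0.9, 1.1, 2.4], [-0.9, 0.1, 2.1]] [-0.73  0.88  2.36] [0.4531 0.0683 0.1297] 4.7
147 [0.0024, 0.00308]
137 [0.0029, 0.00261]
127 [0.00331, 0.00207]
117 [0.00362, 0.00146]
107 [0.00382, 0.00081]
97 [0.0039, 0.00014]
87 [0.00387, -0.00054]
77 [0.00371, -0.00121]
67 [0.00345, -0.00183]
57 [0.00308, -0.0024]
47 [0.00261, -0.0029]
37 [0.00207, -0.00331]
27 [0.00146, -0.00362]
17 [0.00081, -0.00382]
7 [0.00014, -0.0039]
-3 [-0.00054, -0.00387]
-13 [-0.00121, -0.00371]
-23 [-0.00183, -0.00345]
-33 [-0.0024, -0.00308]
-43 [-0.0029, -0.00261]
-53 [-0.00331, -0.00207]
-63 [-0.00362, -0.00146]
-73 [-0.00382, -0.00081]
-83 [-0.0039, -0.00014]
-93 [-0.00387, 0.00054]
-103 [-0.00371, 0.00121]
-113 [-0.00345, 0.00183]
-123 [-0.00308, 0.0024]
-133 [-0.00261, 0.0029]
-143 [-0.00207, 0.00331]
-153 [-0.00146, 0.00362]
-163 [-0.00081, 0.00382]
-173 [-0.00014, 0.0039]
-183 [0.00054, 0.00387]
-193 [0.00121, 0.00371]
-203 [0.00183, 0.00345]
```

Call:
play_rows --series '[[[0.0024,0.0031,0,0,0,0,0],[0.0024,0.0031,0,0,0,0,0],[0.0024,0.0031,0,0,0,0,0],[0.0024,0.0031,0,0,0,0,0],[0.0024,0.003,0,0,0,0,0],[0.0029,0.0026,0,0,0,0,0],[0.0029,0.0026,0,0,0,0,0],[0.0029,0.0026,0,0,0,0,0],[0.0029,0.0026,0,0,0,0,0],[0.0029,0.0026,0,0,0,0,0]]]'

```text
time: 5.7
tool_pos: [0.4797, 0.0969, 0.1295]
tool_rot: [-0.0, 0.173, 0.985, -0.0]
contact_force: [-1.1, -2.4, 2.3]
gripper_width: 0.0
grasp_force: 1.4
```

```bash
cat >> ft.py <<'E'
p=np.mean(P,0)[:2]-[.547,.0077]; print("r,ang",np.hypot(*p).round(4),np.degrees(np.arctan2(p[1],p[0])).round(1))
E
python3 ft.py
```

```text
[[-0.6, -0.6, 2.9], [-0.2, -0.3, 2.3], [0.4, -0.4, 2.8]] [-0.16 -0.41  2.68] [0.4799 0.0971 0.1296] 5.85
r,ang 0.1117 126.9
```

Call:
play_rows --series '[[[0.0033,0.0021,0,0,0,0,0],[0.0033,0.0021,0,0,0,0,0],[0.0033,0.0021,0,0,0,0,0],[0.0033,0.0021,0,0,0,0,0],[0.0033,0.002,0,0,0,0,0],[0.0036,0.0015,0,0,0,0,0],[0.0036,0.0015,0,0,0,0,0],[0.0036,0.0015,0,0,0,0,0],[0.0036,0.0014,0,0,0,0,0],[0.0037,0.0014,0,0,0,0,0]]]'

```text
time: 6.85
tool_pos: [0.5144, 0.1145, 0.1295]
tool_rot: [-0.0, 0.173, 0.985, 0.0]
contact_force: [-1.2, -0.2, 3.2]
gripper_width: 0.003
grasp_force: 1.4
```

```bash
python3 ft.py
```

```text
[[-1.1, -0.9, 3.3], [0.1, -1.7, 2.3], [-0.1, -0.2, 3.8]] [-0.34 -0.91  3.16] [0.5147 0.1146 0.1296] 7.0
r,ang 0.1117 106.8
```

Call:
play_rows --series '[[[0.0038,0.0008,0,0,0,0,0],[0.0038,0.0008,0,0,0,0,0],[0.0038,0.0008,0,0,0,0,0],[0.0038,0.0008,0,0,0,0,0],[0.0039,0.0008,0,0,0,0,0],[0.0039,0.0002,0,0,0,0,0],[0.0039,0.0001,0,0,0,0,0],[0.0039,0.0001,0,0,0,0,0],[0.0039,0.0001,0,0,0,0,0],[0.0039,0.0002,0,0,0,0,0]]]'

```text
time: 8.0
tool_pos: [0.553, 0.119, 0.1295]
tool_rot: [-0.0, 0.173, 0.985, -0.0]
contact_force: [-1.9, -1.0, 2.7]
gripper_width: 0.003
grasp_force: 1.3
```

```bash
python3 ft.py
```

```text
[[-0.9, -0.9, 2.4], [-1.6, -0.5, 1.9], [-0.4, -1.4, 2.0]] [-0.97 -0.94  2.1 ] [0.5533 0.119  0.1296] 8.15
r,ang 0.1115 86.8
```

Call:
play_rows --series '[[[0.0039,-0.0003,0,0,0,0,0],[0.0039,-0.0004,0,0,0,0,0],[0.0039,-0.0005,0,0,0,0,0],[0.0039,-0.0006,0,0,0,0,0],[0.0038,-0.0006,0,0,0,0,0],[0.0037,-0.0012,0,0,0,0,0],[0.0037,-0.0012,0,0,0,0,0],[0.0037,-0.0012,0,0,0,0,0],[0.0037,-0.0012,0,0,0,0,0],[0.0037,-0.0012,0,0,0,0,0]]]'

```text
time: 9.15
tool_pos: [0.5909, 0.1105, 0.1294]
tool_rot: [-0.0, 0.173, 0.985, -0.0]
contact_force: [-2.9, 1.3, 2.4]
gripper_width: 0.002
grasp_force: 1.2
```

```bash
python3 ft.py
```

```text
[[-3.2, -0.8, 2.7], [-1.4, -0.0, 1.7], [-1.0, -0.4, 1.3]] [-1.83 -0.4   1.88] [0.5912 0.1104 0.1296] 9.3
r,ang 0.1118 66.7
```

Call:
play_rows --series '[[[0.0035,-0.0018,0,0,0,0,0],[0.0035,-0.0018,0,0,0,0,0],[0.0034,-0.0018,0,0,0,0,0],[0.0034,-0.0018,0,0,0,0,0],[0.0034,-0.0019,0,0,0,0,0],[0.0031,-0.0024,0,0,0,0,0],[0.0031,-0.0024,0,0,0,0,0],[0.0031,-0.0024,0,0,0,0,0],[0.0031,-0.0024,0,0,0,0,0],[0.003,-0.0024,0,0,0,0,0]]]'

```text
time: 10.3
tool_pos: [0.6235, 0.0894, 0.1295]
tool_rot: [-0.0, 0.173, 0.985, 0.0]
contact_force: [-1.3, 0.4, 2.6]
gripper_width: 0.001
grasp_force: 1.3
```

```bash
python3 ft.py
```

```text
[[-1.2, 0.3, 2.3], [-0.3, 0.1, 2.8], [-0.5, 0.2, 2.4]] [-0.69  0.19  2.51] [0.6237 0.0892 0.1296] 10.45
r,ang 0.1119 46.7
```

Contact is steady at about 2–3 N; continuing.

Call:
play_rows --series '[[[0.0026,-0.0029,0,0,0,0,0],[0.0026,-0.0029,0,0,0,0,0],[0.0026,-0.0029,0,0,0,0,0],[0.0026,-0.0029,0,0,0,0,0],[0.0026,-0.0029,0,0,0,0,0],[0.0021,-0.0033,0,0,0,0,0],[0.0021,-0.0033,0,0,0,0,0],[0.0021,-0.0033,0,0,0,0,0],[0.0021,-0.0033,0,0,0,0,0],[0.002,-0.0033,0,0,0,0,0]]]'

```text
time: 11.45
tool_pos: [0.6468, 0.0583, 0.1295]
tool_rot: [0.0, 0.173, 0.985, 0.0]
contact_force: [-1.6, 1.6, 3.1]
gripper_width: 0.002
grasp_force: 1.3
```

```bash
python3 ft.py
```

```text
[[-1.5, -0.1, 2.4], [-1.2, 0.1, 3.0], [-0.1, 1.0, 3.0]] [-0.94  0.34  2.79] [0.647  0.058  0.1296] 11.6
r,ang 0.1119 26.7
```

Call:
play_rows --series '[[[0.0015,-0.0036,0,0,0,0,0],[0.0015,-0.0036,0,0,0,0,0],[0.0015,-0.0036,0,0,0,0,0],[0.0014,-0.0036,0,0,0,0,0],[0.0014,-0.0036,0,0,0,0,0],[0.0008,-0.0038,0,0,0,0,0],[0.0008,-0.0038,0,0,0,0,0],[0.0008,-0.0038,0,0,0,0,0],[0.0008,-0.0038,0,0,0,0,0],[0.0008,-0.0038,0,0,0,0,0]]]'

```text
time: 12.6
tool_pos: [0.658, 0.0212, 0.1295]
tool_rot: [0.0, 0.173, 0.985, -0.0]
contact_force: [-1.1, 1.6, 1.7]
gripper_width: -0.003
grasp_force: 1.3
```

```bash
python3 ft.py
```

```text
[[0.0, 0.9, 3.4], [-0.3, 0.6, 2.5], [-1.7, 0.2, 2.2]] [-0.65  0.56  2.67] [0.658  0.0209 0.1295] 12.75
r,ang 0.1118 6.8
```

Call:
play_rows --series '[[[0.0003,-0.0039,0,0,0,0,0],[0.0002,-0.0039,0,0,0,0,0],[0.0002,-0.0039,0,0,0,0,0],[0.0001,-0.0039,0,0,0,0,0],[0.0001,-0.0039,0,0,0,0,0],[-0.0005,-0.0039,0,0,0,0,0],[-0.0005,-0.0039,0,0,0,0,0],[-0.0005,-0.0039,0,0,0,0,0],[-0.0006,-0.0039,0,0,0,0,0],[-0.0006,-0.0038,0,0,0,0,0]]]'

```text
time: 13.75
tool_pos: [0.656, -0.0176, 0.1295]
tool_rot: [-0.0, 0.173, 0.985, 0.0]
contact_force: [0.1, 3.2, 2.9]
gripper_width: 0.001
grasp_force: 1.3
```

```bash
python3 ft.py
```

```text
[[-0.6, 1.2, 1.3], [-0.7, 0.6, 2.1], [-0.5, 0.0, 2.4]] [-0.61  0.62  1.94] [ 0.656  -0.018   0.1295] 13.9
r,ang 0.112 -13.3
```

Call:
play_rows --series '[[[-0.0012,-0.0037,0,0,0,0,0],[-0.0012,-0.0037,0,0,0,0,0],[-0.0012,-0.0037,0,0,0,0,0],[-0.0012,-0.0037,0,0,0,0,0],[-0.0012,-0.0037,0,0,0,0,0],[-0.0018,-0.0035,0,0,0,0,0],[-0.0018,-0.0035,0,0,0,0,0],[-0.0018,-0.0034,0,0,0,0,0],[-0.0018,-0.0034,0,0,0,0,0],[-0.0019,-0.0034,0,0,0,0,0]]]'

```text
time: 14.9
tool_pos: [0.6409, -0.0533, 0.1296]
tool_rot: [0.0, 0.173, 0.985, 0.0]
contact_force: [-0.0, 2.0, 1.5]
gripper_width: 0.003
grasp_force: 1.3
```

```bash
python3 ft.py
```

```text
[[0.4, 1.7, 1.5], [0.2, 1.7, 2.7], [0.3, 0.5, 2.4]] [0.27 1.3  2.19] [ 0.6408 -0.0536  0.1295] 15.05
r,ang 0.112 -33.2
```

Call:
play_rows --series '[[[-0.0024,-0.0031,0,0,0,0,0],[-0.0024,-0.0031,0,0,0,0,0],[-0.0024,-0.0031,0,0,0,0,0],[-0.0024,-0.0031,0,0,0,0,0],[-0.0024,-0.003,0,0,0,0,0],[-0.0029,-0.0026,0,0,0,0,0],[-0.0029,-0.0026,0,0,0,0,0],[-0.0029,-0.0026,0,0,0,0,0],[-0.0029,-0.0026,0,0,0,0,0],[-0.0029,-0.0026,0,0,0,0,0]]]'

```text
time: 16.05
tool_pos: [0.6143, -0.0816, 0.1295]
tool_rot: [0.0, 0.173, 0.985, 0.0]
contact_force: [0.7, 1.5, 2.3]
gripper_width: 0.001
grasp_force: 1.3
```

```bash
python3 ft.py
```

```text
[[1.0, 0.8, 2.4], [1.1, 1.7, 2.7], [0.7, 0.1, 2.7]] [0.93 0.85 2.6 ] [ 0.6141 -0.0818  0.1295] 16.2
r,ang 0.1119 -53.2
```

Call:
play_rows --series '[[[-0.0033,-0.0021,0,0,0,0,0],[-0.0033,-0.0021,0,0,0,0,0],[-0.0033,-0.0021,0,0,0,0,0],[-0.0033,-0.0021,0,0,0,0,0],[-0.0033,-0.002,0,0,0,0,0],[-0.0036,-0.0015,0,0,0,0,0],[-0.0036,-0.0015,0,0,0,0,0],[-0.0036,-0.0015,0,0,0,0,0],[-0.0036,-0.0014,0,0,0,0,0],[-0.0037,-0.0014,0,0,0,0,0]]]'

```text
time: 17.2
tool_pos: [0.5796, -0.0992, 0.1295]
tool_rot: [0.0, 0.173, 0.985, 0.0]
contact_force: [2.1, 0.4, 3.0]
gripper_width: -0.001
grasp_force: 1.3
```

```bash
python3 ft.py
```

```text
[[2.0, 1.9, 2.1], [0.9, 1.2, 2.4], [0.6, 0.6, 2.7]] [1.16 1.25 2.42] [ 0.5793 -0.0993  0.1295] 17.35
r,ang 0.1118 -73.2
```

Call:
play_rows --series '[[[-0.0038,-0.0008,0,0,0,0,0],[-0.0038,-0.0008,0,0,0,0,0],[-0.0038,-0.0008,0,0,0,0,0],[-0.0038,-0.0008,0,0,0,0,0],[-0.0039,-0.0008,0,0,0,0,0],[-0.0039,-0.0002,0,0,0,0,0],[-0.0039,-0.0002,0,0,0,0,0],[-0.0039,-0.0001,0,0,0,0,0],[-0.0039,-0.0001,0,0,0,0,0],[-0.0039,-0.0001,0,0,0,0,0]]]'

```text
time: 18.35
tool_pos: [0.541, -0.1038, 0.1295]
tool_rot: [-0.0, 0.173, 0.985, -0.0]
contact_force: [1.6, 0.7, 3.0]
gripper_width: 0.003
grasp_force: 1.3
```

```bash
python3 ft.py
```

```text
[[1.3, 0.9, 2.4], [1.3, 1.0, 2.2], [0.8, 0.3, 2.6]] [1.14 0.74 2.42] [ 0.5407 -0.1038  0.1294] 18.5
r,ang 0.1117 -93.2
```

Call:
play_rows --series '[[[-0.0039,0.0005,0,0,0,0,0],[-0.0039,0.0005,0,0,0,0,0],[-0.0039,0.0005,0,0,0,0,0],[-0.0039,0.0006,0,0,0,0,0],[-0.0038,0.0006,0,0,0,0,0],[-0.0037,0.0012,0,0,0,0,0],[-0.0037,0.0012,0,0,0,0,0],[-0.0037,0.0012,0,0,0,0,0],[-0.0037,0.0012,0,0,0,0,0],[-0.0037,0.0012,0,0,0,0,0]]]'

```text
time: 19.5
tool_pos: [0.5031, -0.0951, 0.1295]
tool_rot: [0.0, 0.173, 0.985, -0.0]
contact_force: [1.9, 0.9, 2.2]
gripper_width: 0.001
grasp_force: 1.2
```

```bash
python3 ft.py
```

```text
[[-0.0, 1.2, 1.6], [1.7, -0.5, 1.3], [-0.1, 0.3, 2.2]] [0.54 0.37 1.71] [ 0.5029 -0.095   0.1294] 19.65
r,ang 0.1117 -113.2
```

Call:
play_rows --series '[[[-0.0035,0.0018,0,0,0,0,0],[-0.0035,0.0018,0,0,0,0,0],[-0.0035,0.0018,0,0,0,0,0],[-0.0034,0.0018,0,0,0,0,0],[-0.0034,0.0018,0,0,0,0,0],[-0.0031,0.0024,0,0,0,0,0],[-0.0031,0.0024,0,0,0,0,0],[-0.0031,0.0024,0,0,0,0,0],[-0.0031,0.0024,0,0,0,0,0],[-0.0031,0.0024,0,0,0,0,0]]]'

```text
time: 20.65
tool_pos: [0.4704, -0.074, 0.1295]
tool_rot: [0.0, 0.173, 0.985, -0.0]
contact_force: [1.3, -0.2, 1.7]
gripper_width: -0.002
grasp_force: 1.3
```

```bash
python3 ft.py
```

```text
[[1.6, -0.2, 3.5], [1.7, -0.1, 3.2], [0.6, 0.5, 2.7]] [1.33 0.04 3.15] [ 0.4702 -0.0738  0.1294] 20.8
r,ang 0.112 -133.3
```

Call:
play_rows --series '[[[-0.0026,0.0029,0,0,0,0,0],[-0.0026,0.0029,0,0,0,0,0],[-0.0026,0.0029,0,0,0,0,0],[-0.0026,0.0029,0,0,0,0,0],[-0.0026,0.0029,0,0,0,0,0],[-0.0021,0.0033,0,0,0,0,0],[-0.0021,0.0033,0,0,0,0,0],[-0.0021,0.0033,0,0,0,0,0],[-0.0021,0.0033,0,0,0,0,0],[-0.002,0.0033,0,0,0,0,0]]]'

```text
time: 21.8
tool_pos: [0.447, -0.0429, 0.1295]
tool_rot: [-0.0, 0.173, 0.985, -0.0]
contact_force: [1.5, -1.7, 2.9]
gripper_width: -0.0
grasp_force: 1.4
```

```bash
python3 ft.py
```

```text
[[1.7, -1.3, 3.0], [0.0, -0.3, 3.1], [0.8, -0.0, 4.0]] [ 0.85 -0.56  3.38] [ 0.4468 -0.0426  0.1294] 21.95
r,ang 0.1121 -153.3
```

Call:
play_rows --series '[[[-0.0015,0.0036,0,0,0,0,0],[-0.0015,0.0036,0,0,0,0,0],[-0.0015,0.0036,0,0,0,0,0],[-0.0014,0.0036,0,0,0,0,0],[-0.0014,0.0036,0,0,0,0,0],[-0.0008,0.0038,0,0,0,0,0],[-0.0008,0.0038,0,0,0,0,0],[-0.0008,0.0038,0,0,0,0,0],[-0.0008,0.0038,0,0,0,0,0],[-0.0008,0.0038,0,0,0,0,0]]]'

```text
time: 22.95
tool_pos: [0.4358, -0.0058, 0.1295]
tool_rot: [-0.0, 0.173, 0.985, -0.0]
contact_force: [-0.1, -1.9, 2.8]
gripper_width: -0.001
grasp_force: 1.4
```

```bash
python3 ft.py; python3 - <<'E'
from plant import manip
from h import *
g=manip.grab_frame("scene"); f=np.load("pics/scene0.npz")["frame"]; cv2.imwrite("pics/s2.png",np.hstack([cv2.resize(i[130:280,235:435],(400,300),interpolation=cv2.INTER_CUBIC) for i in(f,g["frame"])]))
E
```

```text
[[0.5, -1.8, 2.8], [0.8, 0.0, 3.4], [0.8, -0.4, 2.7]] [ 0.72 -0.73  2.95] [ 0.4357 -0.0056  0.1294] 23.1
r,ang 0.112 -173.2
```

View pics/s2.png

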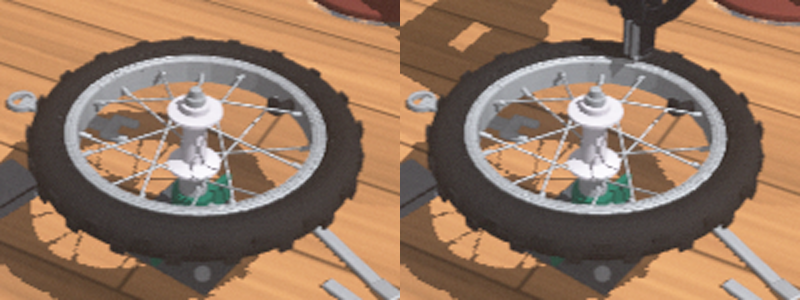

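The valve is at the same spot in both views, (279,104) before and (679,104) now (one 400 px panel width apart), so the wheel has not turned. I'll finish the last 40°, going slightly past the start.

Call:
play_rows --series '[[[-0.0003,0.0039,0,0,0,0,0],[-0.0002,0.0039,0,0,0,0,0],[-0.0001,0.0039,0,0,0,0,0],[-0.0001,0.0039,0,0,0,0,0],[0,0.0039,0,0,0,0,0],[0.0005,0.0039,0,0,0,0,0],[0.0005,0.0039,0,0,0,0,0],[0.0005,0.0039,0,0,0,0,0],[0.0006,0.0039,0,0,0,0,0],[0.0006,0.0038,0,0,0,0,0]]]'

```text
time: 24.15
tool_pos: [0.4379, 0.0331, 0.1295]
tool_rot: [-0.0, 0.173, 0.985, -0.0]
contact_force: [0.3, -2.3, 3.1]
gripper_width: 0.0
grasp_force: 1.4
```

```bash
python3 ft.py
```

```text
[[-0.7, -2.4, 1.7], [0.1, -0.9, 3.8], [-0.2, -0.9, 3.1]] [-0.26 -1.42  2.88] [0.4379 0.0333 0.1295] 24.3
r,ang 0.112 166.8
```

Call:
play_rows --series '[[[0.0012,0.0037,0,0,0,0,0],[0.0012,0.0037,0,0,0,0,0],[0.0012,0.0037,0,0,0,0,0],[0.0012,0.0037,0,0,0,0,0],[0.0012,0.0037,0,0,0,0,0],[0.0018,0.0035,0,0,0,0,0],[0.0018,0.0035,0,0,0,0,0],[0.0018,0.0034,0,0,0,0,0],[0.0018,0.0034,0,0,0,0,0],[0.0019,0.0034,0,0,0,0,0]]]'

```text
time: 25.3
tool_pos: [0.4531, 0.0688, 0.1295]
tool_rot: [-0.0, 0.173, 0.985, 0.0]
contact_force: [-0.6, -1.4, 3.4]
gripper_width: -0.001
grasp_force: 1.4
```

```bash
python3 ft.py
```

```text
[[-0.8, -1.1, 3.2], [-0.3, -0.9, 3.4], [0.3, -0.7, 3.5]] [-0.27 -0.88  3.35] [0.4532 0.069  0.1295] 25.45
r,ang 0.112 146.8
```

Back at the valve. I'll go one row past it to close the round, then lift straight up.

Call:
play_rows --series '[[[0.0024,0.003,0,0,0,0,0],[0,0,0,0,0,0,0],[0,0,0.003,0,0,0,0],[0,0,0.01,0,0,0,0],[0,0,0.02,0,0,0,0],[0,0,0.025,0,0,0,0],[0,0,0.025,0,0,0,0],[0,0,0.02,0,0,0,0],[0,0,0,0,0,0,0],[0,0,0,0,0,0,0]]]'

```text
time: 26.45
tool_pos: [0.4553, 0.0715, 0.2325]
tool_rot: [0.0, 0.173, 0.985, 0.0]
contact_force: [-1.0, -1.2, -0.5]
gripper_width: -0.002
grasp_force: 0.0
```

```bash
python3 ft.py; python3 -c "
from plant import manip
print(manip.job_done())"
```

```text
[[-0.4, 0.5, 0.2], [0.7, 0.2, 0.7], [0.0, -0.2, -1.1]] [ 0.09  0.16 -0.07] [0.4546 0.0715 0.231 ] 26.6
r,ang 0.1123 145.4
the job is handed in; nothing more can be done
None
```

The closed fingertips went once clockwise round the tyre/rim seam from the valve and back at about 2–3 N, the wheel showed no turn in a camera check 40° before the end, and the arm lifted clear before I handed the job in at 26.6 s.

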